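Stroke the dispenser's touch strip up to full flow and keep it there

ROBOT

A 7-joint arm with a two-finger parallel gripper is mounted at the origin on the work surface. World frame = base frame: x ahead of the robot, y to its left, z up, the work surface at z = 0. Lengths are in m, angles in rad, forces in N, time in s.
With the tool pointing down it reaches from about 0.4 to 0.85 m from the base axis. Payload 10.4 kg.
Tool frame: the origin (TCP) lies midway between the tips of the shut fingers; the grasp point (between the pads) lies 19 mm behind it (manip.pinch_z is the distance from the TCP to the grasp point, in m); y points along the fingers, x is the direction in which the jaws open and shut, and the axes are right-handed (so a half turn about y gives the same grasp; the last joint's range is limited). The gripper opens to 85 mm and grips with 20 to 120 N. Pads are 22 mm wide; open, the fingers measure 114 mm over their backs; the gripper's body (76 mm by 85 mm) begins 54 mm behind the grasp point. The pads swing forward as they close: fully open they stand 13 mm farther back than shut.
Start: joints at [1.24, 0.332, -0.065, 1.46, 0.022, 1.35, -0.088], TCP at [0.189, -0.596, 0.198] pointing down, gripper open.
Joint ranges: [-2.6, 2.6], [-0.5, 2.12], [-1.47, 1.34], [0.16, 2.42], [-1.27, 4.41], [0.06, 2.06], [-2.6, 2.6]. Speed limits (rad/s): [2.22, 2.22, 2.79, 2.79, 3.14, 3.14, 3.14].

INTERFACE

Orientations are given as a unit quaternion [x, y, z, w].
In Python, from workcell import manip gives the robot as it stands.
- The arm moves only by the shell command python3 -m pendant 'ROWS' [OPENING] [FORCE]. ROWS is a JSON object of lists of equal length, an entry for each row: "offset": the shift along the tool's x, y, z scaled (see below), a list of three; "turn": the turn, a rotation vector about the tool's x, y, z scaled (see below), a list of three. A call has 1 to 12 rows; each row is the pose to reach, as a shift and turn from the pose measured when the call began, along the tool's axes at that moment; what a row does not reach only later rows make up. The controller multiplies each number of a shift by 200 mm and each number of a turn by 45 degrees. A row lasts 1/8 s, in which the tool goes at most 62.5 mm and 10.7 degrees, less where a joint would pass 70% of its speed; a pose out of reach is approached as far as the arm can. A call with a number of a shift or a turn outside -1 to 1 is refused whole. A call with a gripper value outside its range is refused whole. OPENING is the opening in per cent of the stroke, from 0 (shut) to 100 (fully open), set as the call begins (- or left out, the last holds). The fingers move at their own pace and stop on an object; FORCE is the grip in N (left out, the last holds). Time passes only in rows, so rows that repeat a pose let the fingers close. It gives the time, the measured TCP pose, the force and the opening at its end, in the units of the state.
- manip.get_obs(): the state, without advancing time (a new reading comes with each control period).
- manip.camera(name): name is "side" or "top"; returns (picture, depth): 480x640x3 uint8, red, green, blue; 480x640 float32, m along the optical axis (not along the pixel's ray), 0 where there is no reading.
- manip.camera_model(name): a dict with "intrinsics" (3x3 intrinsics, pixels), "R" (3x3) and "t" (3): a world point X has camera coordinates R X + t. Camera axes: x right, y down, z forward; pixel columns grow to the right and rows downward; lengths in m; the calibration is good to about 2 mm. A picture is of the moment at which its call begins. camera_model takes no time and is no camera call.
- manip.hand_in(): hands the job in, once; it reports no verdict.
The state is a dict: "clock": time; "joint_pos": joint angles; "joint_velocities": joint speeds; "tau": joint torques, N m; "position": TCP position; "ee_rot": TCP orientation; "ft_force": force on the tool from outside, world axes, zero at the start; "torque": the same for the moment, N m; "grip_width": opening from 0.0 (shut) to 1.0 (fully open).
Only numpy, scipy, OpenCV 4.12 (cv2) and the standard library are available. Lean on these libraries where they do the work, as an engineer would, in place of code of your own. Each camera call takes 0.05 s, during which the arm holds its last target. There are 200 camera calls.

TASK

Set the water dispenser to full flow on its control pad: with the shut fingertips, lightly stroke along the curved white strip from the blue mark to the orange one, over its four raised marks in order and keeping touch with the strip between them, and finish while still resting the fingertips on the orange mark, which keeps the water running. The strip is softly sprung: never press it down to its stop, do not shove or lift the pad, and leave the jar, the beaker and the filter standing where they are.

Things in the scene. Friction and masses are not known exactly. Their poses are not given: they have to be found in the camera images.
- mark1_top (a point): crown of mark 1 of 4 (blue, where the stroke starts): a round low dome, 18 mm across, 1.8 mm proud of the white strip. The point is the top of the dome, 39.8 mm above the bench while the strip is up; it sinks with the strip. Its z axis is up
- mark2_top (a point): crown of mark 2 of 4 (black): a round low dome, 18 mm across, 1.8 mm proud of the white strip. The point is the top of the dome, 39.8 mm above the bench while the strip is up; it sinks with the strip. Its z axis is up
- mark3_top (a point): crown of mark 3 of 4 (black): a round low dome, 18 mm across, 1.8 mm proud of the white strip. The point is the top of the dome, 39.8 mm above the bench while the strip is up; it sinks with the strip. Its z axis is up
- mark4_top (a point): crown of mark 4 of 4 (orange, where it finishes): a round low dome, 18 mm across, 1.8 mm proud of the white strip. The point is the top of the dome, 39.8 mm above the bench while the strip is up; it sinks with the strip. Its z axis is up
- pad_mid (a point): control pad: loose black housing 190 x 250 mm, 24 mm high, about 1.4 kg, lying flat on the bench, turned any way round; a small blue screen at its +y side. The point is the middle of its top face; axes x along the 190 mm, y along the 250 mm, z up
- arc_mid (a point): centre of the arc, on the housing's top face, at x = -50 mm, y = 0 from pad_mid, same axes. The white strip is an arc of 90 mm centreline radius about it, 34 mm wide, its flat top 38 mm above the bench (14 mm above the housing). The marks lie on the centreline at -54 (blue), -18, 18, 54 (orange) degrees from the x axis, 57 mm apart along the arc; the strip runs 34 mm past the blue and orange centres
- panel (a joint): how far the whole strip with its marks is pressed straight down, in m: 0 up, 0.010 at its stop. A soft spring pushes it back: it starts to move at about 0.5 N and then takes 0.9 N per mm, some 9.5 N at the stop
- jar_mid (a point): small clear sample jar with a blue cap, 34 mm diameter, 32 mm high, standing loose on the pad's housing at the centre of the arc (its top 56 mm above the bench); the point is its middle. To be left alone
- beaker_mid (a point): glass beaker, 52 mm diameter at the rim, 65 mm high, loose on the bench beside the pad; the point is half-way up on its axis. To be left alone
- filter_mid (a point): white filter capsule, 56 mm diameter, 48 mm high, standing loose on the bench at the other side of the pad; the point is half-way up on its axis. To be left alone

How it is judged:
On the way, in this order (a step that is already met when the one before it is completed fails the run):
1. the fingertips touch the blue mark (contact force between the fingers and mark1 above 0.3 N), for 0.05 s.
2. they stroke the bare strip between the blue mark and the second one (contact force between the fingers and panel above 0.2 N and contact force between the fingers and mark1 below 0.05 N and contact force between the fingers and mark2 below 0.05 N), for 0.03 s.
3. the fingertips touch the second mark (contact force between the fingers and mark2 above 0.3 N), for 0.05 s.
4. they stroke the bare strip between the second mark and the third one (contact force between the fingers and panel above 0.2 N and contact force between the fingers and mark2 below 0.05 N and contact force between the fingers and mark3 below 0.05 N), for 0.03 s.
5. the fingertips touch the third mark (contact force between the fingers and mark3 above 0.3 N), for 0.05 s.
6. they stroke the bare strip between the third mark and the orange one (contact force between the fingers and panel above 0.2 N and contact force between the fingers and mark3 below 0.05 N and contact force between the fingers and mark4 below 0.05 N), for 0.03 s.
7. the fingertips touch the orange mark (contact force between the fingers and mark4 above 0.3 N), for 0.05 s.
At the end, for the whole second after the job is handed in: the fingertips still rest on the orange mark with more than 0.3 N, pressing the strip down a little but not to its stop (0.3 to 9.3 mm); the pad lies flat, and pad, jar, beaker and filter are within 15 mm of where they were (contact force between the fingers and mark4 above 0.3 N and value of joint panel between 0.0003 and 0.0093 m and angle between pad_mid's own z axis and vertical below 0.05 rad and distance of each of pad_mid, jar_mid, beaker_mid, filter_mid from where it was at the start of the episode below 0.015 m); the arm keeps its last pose, push and grip.
It fails at once if the strip was pressed down to its stop (value of joint panel above 0.0093 m).
It fails at once if the pad was shoved, lifted or tipped (distance of pad_mid from where it was at the start of the episode above 0.015 m or angle between pad_mid's own z axis and vertical above 0.05 rad).
It fails at once if the jar, beaker or filter was moved or tipped (distance of any of jar_mid, beaker_mid, filter_mid from where it was at the start of the episode above 0.015 m or angle between any of jar_mid, beaker_mid, filter_mid's own z axis and vertical above 0.4 rad).
It also fails if it takes over 48 s, if anything falls off the work surface, if the arm or the gripper's body presses on something with over 40 N, if the wrist force passes 120 N, or if a joint passes its speed limit or range.

## Working session

There is one attempt and no reset: what is moved stays moved. The work goes in short steps, Python scripts to look and compute and a shell command to move; the robot and the scene stay as the last step left them, time stands still between calls to the robot, and variables do not carry over. Pictures are saved under pics/ and viewed, about 8 in all and at most 12, crops included, and the job is handed in when it is done.

```bash
ls; mkdir -p pics; python3 - <<'E'
from workcell import manip
import cv2,numpy as np
o=manip.get_obs();print({k:np.round(v,3).tolist() for k,v in o.items()})
for n in("top","side"):
    p,d=manip.camera(n);cv2.imwrite(f"pics/{n}0.png",p[:,:,::-1]);np.save(f"{n}d.npy",d)
    m=manip.camera_model(n);print(n,{k:np.round(v,3).tolist() for k,v in m.items()})
E
```

```text
pics
{'clock': 0.0, 'joint_pos': [1.24, 0.333, -0.065, 1.461, 0.022, 1.35, -0.089], 'joint_velocities': [0.001, -0.001, -0.001, -0.002, 0.002, 0.001, 0.0], 'tau': [-0.001, -62.544, 0.049, -39.16, 0.016, 0.01, -0.0], 'position': [0.189, -0.595, 0.197], 'ee_rot': [-0.57, 0.418, -0.417, 0.571], 'ft_force': [0.542, -0.023, -0.308], 'torque': [-0.034, 0.006, 0.034], 'grip_width': 0.997}
top {'intrinsics': [[483.74, 0.0, 308.763], [0.0, 483.74, 236.988], [0.0, 0.0, 1.0]], 'R': [[0.002, -1.0, 0.002], [-0.996, -0.002, -0.092], [0.092, -0.001, -0.996]], 't': [0.016, 0.539, 0.776]}
side {'intrinsics': [[586.613, 0.0, 326.836], [0.0, 586.613, 239.34], [0.0, 0.0, 1.0]], 'R': [[-0.915, -0.404, 0.013], [-0.203, 0.432, -0.879], [0.349, -0.807, -0.477]], 't': [0.5, 0.163, 0.896]}
```

View pics/top0.png

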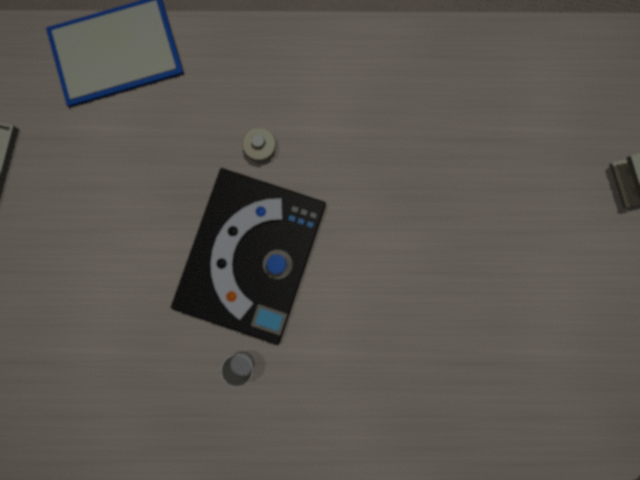

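View pics/side0.png

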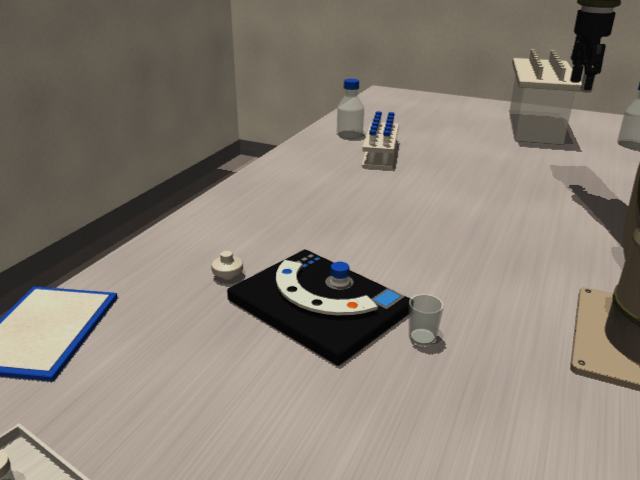

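The top view shows the blue mark at (261,211), the black ones at (233,231) and (222,263), and orange at (231,296). The jar is at (277,264), the filter at (259,146) and the beaker at (240,366). The side view agrees, with nothing else near the pad.

```bash
cat > h.py <<'E'
from workcell import manip
import cv2,numpy as np
from scipy.spatial.transform import Rotation as Ro
def ray(n,u,v,z):
    m=manip.camera_model(n);R=np.array(m["R"]);t=np.array(m["t"]);K=np.array(m["intrinsics"])
    d=R.T@np.linalg.solve(K,[u,v,1]);c=-R.T@t
    return c+d*(z-c[2])/d[2]
def cen(im,seed,kind,r=9):
    x,y=seed;c=im[y-r:y+r+1,x-r:x+r+1].astype(float)   # BGR
    b,g,rr=c[...,0],c[...,1],c[...,2]
    w={'blue':b-rr>40,'orange':rr-b>50,'black':c.max(2)<0.45*c.max()}[kind]
    n,l,s,ce=cv2.connectedComponentsWithStats(w.astype(np.uint8))
    k=1+np.argmax(s[1:,4]);return x-r+ce[k][0],y-r+ce[k][1],s[k,4]
E
python3 - <<'E'
from h import *
S={'top':[(261,211),(233,231),(222,263),(231,296)],'side':[(287,271),(292,289),(317,302),(352,305)]}
P={}
for n in S:
    im=cv2.imread(f"pics/{n}0.png");P[n]=[]
    for s,k in zip(S[n],['blue','black','black','orange']):
        u,v,a=cen(im,s,k,7);p=ray(n,u,v,.039);P[n].append(p);print(n,k,round(u,1),round(v,1),a,p.round(4))
A=np.mean([P['top'],P['side']],0)
th=np.radians([-54,-18,18,54]);M=np.c_[90*np.cos(th),90*np.sin(th)]/1000
for nm,Q in(('top',np.array(P['top'])),('side',np.array(P['side'])),('avg',A)):
    Q=Q[:,:2];H=(M-M.mean(0)).T@(Q-Q.mean(0));U,_,V=np.linalg.svd(H);R=V.T@U.T
    t=Q.mean(0)-R@M.mean(0);print(nm,'yaw',np.degrees(np.arctan2(R[1,0],R[0,0])).round(2),'arc',t.round(4),'res',(Q-(M@R.T+t)).round(4).tolist())
    print('marks',(M@R.T+t).round(4).tolist())
o=manip.get_obs();print(Ro.from_quat(o['ee_rot']).as_matrix().round(3))
print('jar',ray('top',277,264,.056),'filter',ray('top',259,146,.04),'beaker',ray('top',240,366,.03))
E
```

```text
top blue 260.2 211.0 69 [0.5802 0.097  0.039 ]
top black 232.3 230.8 64 [0.5474 0.1421 0.039 ]
top black 221.1 263.1 67 [0.495  0.1593 0.039 ]
top orange 230.9 296.0 70 [0.4421 0.1425 0.039 ]
side blue 286.6 271.0 45 [0.5785 0.0979 0.039 ]
side black 291.5 288.6 43 [0.5463 0.1428 0.039 ]
side black 316.5 302.0 46 [0.4935 0.1605 0.039 ]
side orange 351.8 304.7 67 [0.4405 0.1441 0.039 ]
top yaw 71.79 arc [0.4945 0.0694] res [[-0.0, 0.0], [-0.0003, 0.0001], [0.0001, -0.0001], [0.0002, 0.0]]
marks [[0.5802, 0.0969], [0.5477, 0.1421], [0.4949, 0.1594], [0.4419, 0.1424]]
side yaw 71.46 arc [0.4927 0.0707] res [[-0.0001, 0.0003], [0.0, -0.0002], [0.0, -0.0002], [0.0, 0.0001]]
marks [[0.5785, 0.0977], [0.5463, 0.143], [0.4935, 0.1607], [0.4405, 0.144]]
avg yaw 71.62 arc [0.4936 0.0701] res [[-0.0, 0.0001], [-0.0001, -0.0001], [0.0001, -0.0002], [0.0001, 0.0001]]
marks [[0.5794, 0.0973], [0.547, 0.1425], [0.4942, 0.1601], [0.4412, 0.1432]]
[[ 0.303 -0.     0.953]
 [-0.953  0.001  0.303]
 [-0.001 -1.    -0.   ]]
jar [0.49305048 0.0677937  0.056     ] filter [0.68839896 0.10013591 0.04      ] beaker [0.33036253 0.12750423 0.03      ]
```

```bash
python3 -m pendant '{"offset":[[-0.9,0,0.95],[-0.9,0,0.95],[-0.9,0,0.95],[-0.9,0,0.95],[-0.9,0,0.95],[-0.9,0,0.95]],"turn":[[0,-1,0],[0,-1,0],[0,-1,0],[0,-1,0],[0,-1,0],[0,-1,0]]}' 0 20
python3 -m pendant '{"offset":[[0.05,0,1],[0.05,0,1],[0.05,0,1],[0.05,0,1],[0.05,0,1],[0.05,0,1]],"turn":[[0,-1,0],[0,-1,0],[0,-1,0],[0,-1,0],[0,-1,0],[0,-1,0]]}'
cat > s.py <<'E'
from h import *
import sys
o=manip.get_obs();R=Ro.from_quat(o['ee_rot']).as_matrix();p=o['position']
print('t',o['clock'],'p',np.round(p,4),'F',np.round(o['ft_force'],2),'T',np.round(o['torque'],2),'w',round(float(o['grip_width']),3),'q',np.round(o['joint_pos'],2))
print('zhead',np.degrees(np.arctan2(R[1,2],R[0,2])).round(2),'tilt',R[2].round(3))
C=np.array([.4936,.0701]);yaw=71.62
d=np.array(p[:2])-C;print('r',np.hypot(*d).round(4),'ang',(np.degrees(np.arctan2(d[1],d[0]))-yaw).round(2))
z=float(sys.argv[1])
for a in map(float,sys.argv[2:]):
    h=np.radians(a+yaw);tgt=np.r_[C+.09*np.array([np.cos(h),np.sin(h)]),z]
    Rt=Ro.from_euler('z',h+np.pi/2).as_matrix()@np.array([[0,0,1],[-1,0,0],[0,-1,0]])
    print(a,'off',(R.T@(tgt-p)/.2).round(3),'turn',(Ro.from_matrix(R.T@Rt).as_rotvec()/np.radians(45)).round(3))
E
python3 s.py .15 -54
```

```text
clock: 0.85
position: [0.3157, -0.3661, 0.1974]
ee_rot: [-0.687, 0.168, -0.167, 0.687]
ft_force: [0.6, -1.3, -0.6]
grip_width: -0.002
clock: 1.6
position: [0.4158, -0.1952, 0.1973]
ee_rot: [-0.699, -0.106, 0.106, 0.7]
ft_force: [0.2, -0.7, -0.5]
grip_width: -0.004
t 1.6 p [ 0.4158 -0.1952  0.1973] F [ 0.22 -0.66 -0.45] T [-0.04  0.06  0.05] w -0.004 q [ 0.87 -0.01 -0.52  1.85 -0.    1.3   0.65]
zhead 107.22 tilt [-0.001 -1.     0.001]
r 0.2765 ang -177.97
-54.0 off [1.215 0.237 1.155] turn [-0.002 -0.009 -0.001]
```

```bash
python3 -m pendant '{"offset":[[0.3,0.05,0.25],[0.6,0.1,0.5],[0.9,0.2,0.85],[0.95,0.24,0.9],[0.95,0.24,0.9],[0.95,0.24,0.9]],"turn":[[0,0,0],[0,0,0],[0,0,0],[0,0,0],[0,0,0],[0,0,0]]}'
python3 s.py .07 -54
```

```text
clock: 2.35
position: [0.5439, 0.0321, 0.1487]
ee_rot: [-0.699, -0.104, 0.106, 0.7]
ft_force: [0.1, -0.5, 1.1]
grip_width: -0.002
t 2.35 p [0.5439 0.0321 0.1487] F [ 0.1  -0.46  1.06] T [-0.06  0.02  0.03] w -0.002 q [ 0.5   0.27 -0.74  1.71  0.19  1.24  0.01]
zhead 107.07 tilt [-0.002 -1.     0.002]
r 0.063 ang -108.72
-54.0 off [0.266 0.394 0.259] turn [-0.002 -0.012 -0.003]
```

```bash
python3 -m pendant '{"offset":[[0.25,0,0.25],[0.265,0.1,0.26],[0.265,0.25,0.26],[0.265,0.39,0.26],[0.265,0.39,0.26],[0.265,0.39,0.26]],"turn":[[0,0,0],[0,0,0],[0,0,0],[0,0,0],[0,0,0],[0,0,0]]}'
python3 s.py .035 -54
python3 - <<'E'
from h import *
a=[]
for n in("top","side"):
    p,d=manip.camera(n);cv2.imwrite(f"pics/{n}1.png",p[:,:,::-1])
    c=p[140:340,180:380] if n=='top' else p[200:360,220:420]
    a.append(cv2.resize(c[:160,:200,::-1],(400,320),interpolation=2))
cv2.imwrite("pics/c1.png",np.hstack(a))
E
```

```text
clock: 3.1
position: [0.5798, 0.0959, 0.0719]
ee_rot: [-0.699, -0.104, 0.104, 0.7]
ft_force: [0.2, 0.6, -0.5]
grip_width: 0.0
t 3.1 p [0.5798 0.0959 0.0719] F [ 0.15  0.6  -0.47] T [ 0.05  0.01 -0.01] w 0.0 q [ 0.34  0.45 -0.72  1.68  0.32  1.14 -0.18]
zhead 106.93 tilt [-0.001 -1.     0.001]
r 0.0899 ang -54.93
-54.0 off [0.    0.184 0.007] turn [-0.001 -0.015 -0.001]
```

View pics/c1.png

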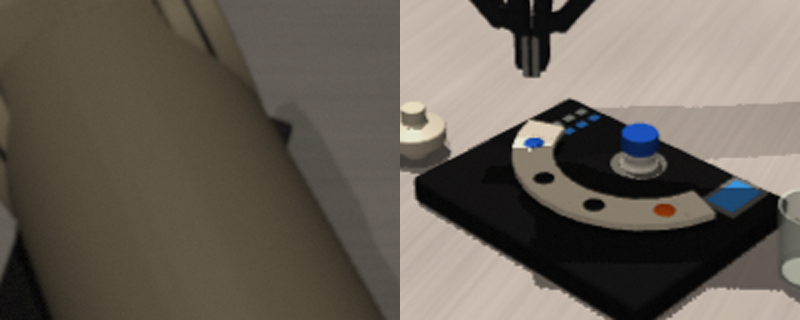

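```bash
python3 - <<'E'
from h import *
p,d=manip.camera('side');m=manip.camera_model('side');R=np.array(m["R"]);t=np.array(m["t"]);K=np.array(m["intrinsics"])
for v in range(222,262,2):
    for u in (286,):
        print(v,p[v,u],(R.T@(np.linalg.solve(K,[u,v,1])*d[v,u]-t)).round(3), d[v,u])
c=p[215:275,256:316,::-1];cv2.imwrite("pics/c2.png",cv2.resize(c,(480,480),interpolation=cv2.INTER_NEAREST))
E
```

```text
222 [63 60 56] [0.573 0.106 0.137] 0.9450168
224 [63 60 56] [0.573 0.106 0.134] 0.9468141
226 [64 60 55] [0.573 0.106 0.13 ] 0.94836146
228 [63 60 56] [0.574 0.105 0.126] 0.9509941
230 [60 57 53] [0.573 0.107 0.123] 0.95103717
232 [60 57 52] [0.573 0.107 0.12 ] 0.95234245
234 [60 57 53] [0.574 0.106 0.116] 0.95546865
236 [60 57 53] [0.574 0.106 0.112] 0.956918
238 [90 83 79] [0.574 0.106 0.108] 0.9588639
240 [195 181 170] [ 0.664 -0.065 -0.001] 1.180287
242 [199 185 173] [ 0.659 -0.055  0.001] 1.1700959
244 [197 184 172] [ 0.656 -0.049 -0.   ] 1.1649171
246 [197 183 171] [ 0.653 -0.043 -0.001] 1.159269
248 [196 182 171] [ 0.648 -0.033  0.001] 1.1484216
250 [198 184 172] [ 0.646 -0.028 -0.001] 1.144497
252 [199 187 174] [ 0.642 -0.021 -0.001] 1.1376141
254 [199 186 173] [ 0.639 -0.015 -0.001] 1.1312729
256 [197 184 172] [ 0.634 -0.005  0.001] 1.1212012
258 [129 120 111] [0.614 0.032 0.021] 1.0738953
260 [178 165 145] [0.598 0.063 0.037] 1.0362138
```

View pics/c2.png

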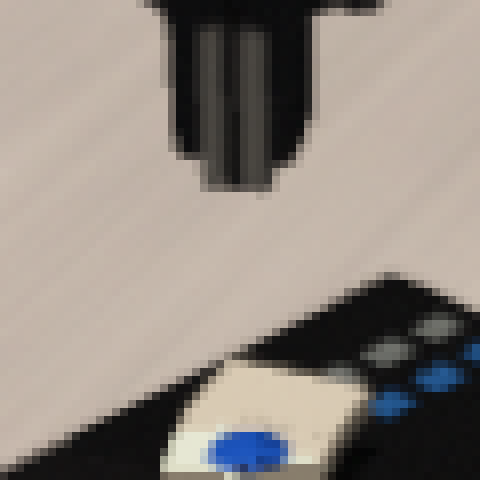

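The picture shows the fingertips' lower edge at z ≈ 0.107, 35 mm above the reported TCP height of 0.072. I'll go down to a height that is safe whichever is right, then measure both again.

```bash
python3 -m pendant '{"offset":[[0,0.06,0.007],[0,0.12,0.007],[0,0.125,0.007],[0,0.125,0.007]],"turn":[[0,0,0],[0,-0.015,0],[0,-0.015,0],[0,-0.015,0]]}'
cat > tip.py <<'E'
from h import *
p,d=manip.camera('side');m=manip.camera_model('side');R=np.array(m["R"]);t=np.array(m["t"]);K=np.array(m["intrinsics"])
o=manip.get_obs();P=np.array(o['position']);c=K@(R@P+t);u=int(round(c[0]/c[2]))
print('TCP px',(c/c[2])[:2].round(1),'pos',P.round(4),'F',np.round(o['ft_force'],2))
L=[]
for uu in range(u-4,u+5):
    X=[R.T@(np.linalg.solve(K,[uu,v,1])*d[v,uu]-t) for v in range(215,300) if d[v,uu]>0]
    f=[x for x in X if np.hypot(*(x[:2]-P[:2]))<.022 and x[2]>.045]
    if f: L.append(min(f,key=lambda x:x[2]))
print('lowest tip pts',np.round(L,3).tolist())
E
python3 tip.py; python3 s.py .035 -54
```

```text
clock: 3.75
position: [0.5793, 0.0985, 0.0469]
ee_rot: [-0.698, -0.109, 0.109, 0.699]
ft_force: [0.1, 0.5, -0.0]
grip_width: 0.001
TCP px [285.8 267. ] pos [0.5795 0.0985 0.0471] F [0.03 0.09 0.69]
lowest tip pts [[0.581, 0.108, 0.081], [0.579, 0.107, 0.081], [0.576, 0.11, 0.083], [0.575, 0.108, 0.082], [0.574, 0.106, 0.082], [0.572, 0.108, 0.083], [0.57, 0.107, 0.083], [0.571, 0.102, 0.08], [0.568, 0.104, 0.088]]
t 3.8 p [0.5795 0.0985 0.0471] F [0.03 0.09 0.69] T [ 0.   -0.02 -0.05] w -0.0 q [ 0.33  0.48 -0.72  1.7   0.35  1.09 -0.19]
zhead 107.69 tilt [-0.    -1.     0.001]
r 0.0905 ang -53.33
-54.0 off [-0.003  0.061 -0.005] turn [-0.002  0.002 -0.   ]
```

Same 34 mm gap at this height, so the reported TCP reads about 34 mm low, while sideways it fits. I'll descend by the camera and the force.

```bash
python3 -m pendant '{"offset":[[0,0.06,0],[0,0.12,0],[0,0.15,0],[0,0.16,0],[0,0.16,0]],"turn":[[0,0,0],[0,0,0],[0,0,0],[0,0,0],[0,0,0]]}'
python3 tip.py
python3 -m pendant '{"offset":[[0,0.01,0],[0,0.02,0],[0,0.02,0]],"turn":[[0,0,0],[0,0,0],[0,0,0]]}'
python3 tip.py; python3 s.py .001 -54
```

```text
clock: 4.42
position: [0.5796, 0.0987, 0.0152]
ee_rot: [-0.698, -0.109, 0.109, 0.699]
ft_force: [0.5, 0.5, -0.4]
grip_width: -0.003
TCP px [286.  282.8] pos [0.5797 0.0986 0.0154] F [-0.44  1.1   0.11]
lowest tip pts [[0.579, 0.112, 0.053], [0.579, 0.109, 0.051], [0.578, 0.107, 0.052], [0.575, 0.11, 0.053], [0.574, 0.109, 0.052], [0.572, 0.109, 0.053], [0.57, 0.108, 0.053], [0.57, 0.104, 0.051], [0.573, 0.095, 0.049]]
clock: 4.85
position: [0.5796, 0.0986, 0.0112]
ee_rot: [-0.698, -0.109, 0.109, 0.699]
ft_force: [-0.2, -0.4, -0.3]
grip_width: 0.001
TCP px [286.1 284.8] pos [0.5797 0.0986 0.0113] F [ 0.83  0.32 -0.4 ]
lowest tip pts [[0.58, 0.111, 0.048], [0.579, 0.109, 0.049], [0.577, 0.11, 0.048], [0.574, 0.111, 0.049], [0.575, 0.107, 0.047], [0.573, 0.106, 0.047], [0.571, 0.107, 0.048], [0.57, 0.105, 0.045], [0.568, 0.105, 0.054]]
t 4.9 p [0.5797 0.0986 0.0113] F [ 0.83  0.32 -0.4 ] T [-0.03  0.    0.01] w -0.004 q [ 0.31  0.52 -0.7   1.72  0.38  1.03 -0.21]
zhead 107.7 tilt [ 0.    -1.     0.001]
r 0.0907 ang -53.28
-54.0 off [-0.003  0.052 -0.006] turn [-0.002  0.002  0.   ]
```

```bash
for i in 1; do
python3 -m pendant '{"offset":[[0,0.01,0],[0,0.02,0],[0,0.03,0],[0,0.03,0]],"turn":[[0,0,0],[0,0,0],[0,0,0],[0,0,0]]}'
python3 -m pendant '{"offset":[[0,0.01,0],[0,0.01,0]],"turn":[[0,0,0],[0,0,0]]}'
python3 -m pendant '{"offset":[[0,0.01,0],[0,0.01,0]],"turn":[[0,0,0],[0,0,0]]}'
done; python3 - <<'E'
from h import *
F=[]
for i in range(6): manip.camera('side');o=manip.get_obs();F.append(o['ft_force'])
print(np.mean(F,0),o['position'])
E
python3 tip.py
```

```text
clock: 5.4
position: [0.5797, 0.0987, 0.0053]
ee_rot: [-0.698, -0.109, 0.109, 0.699]
ft_force: [0.4, 0.4, 0.5]
grip_width: -0.001
clock: 5.65
position: [0.5797, 0.0987, 0.0033]
ee_rot: [-0.698, -0.109, 0.109, 0.699]
ft_force: [0.1, -0.5, 3.3]
grip_width: 0.002
clock: 5.9
position: [0.5798, 0.0987, 0.0014]
ee_rot: [-0.698, -0.109, 0.109, 0.699]
ft_force: [-1.6, -1.4, 4.3]
grip_width: -0.003
[-1.51698354 -0.43724413  4.37767478] [0.5797821  0.0987001  0.00135543]
TCP px [286.1 289.6] pos [0.5798 0.0987 0.0014] F [-1.74 -0.3   4.68]
lowest tip pts [[0.58, 0.111, 0.046], [0.579, 0.109, 0.045], [0.578, 0.108, 0.045], [0.575, 0.11, 0.047], [0.573, 0.11, 0.045], [0.572, 0.109, 0.047], [0.57, 0.108, 0.047], [0.571, 0.104, 0.046], [0.568, 0.105, 0.048]]
```

Contact begins at a reported z of about 0.0057, and 4.4 N now means about 4.3 mm of travel. I'll stroke at constant height.

```bash
python3 s.py .0012 -50 -46 -42 -38 -34 -30 -26 -22 -18
```

```text
t 6.25 p [0.5798 0.0987 0.0014] F [-1.74 -0.3   4.68] T [-0.14  0.41 -0.  ] w 0.001 q [ 0.3   0.54 -0.69  1.73  0.39  1.02 -0.22]
zhead 107.7 tilt [ 0.    -1.     0.001]
r 0.0908 ang -53.28
-50.0 off [-0.005  0.001  0.026] turn [-0.002 -0.087  0.001]
-46.0 off [-0.008  0.001  0.057] turn [-0.002 -0.176  0.001]
-42.0 off [-0.014  0.001  0.088] turn [-0.002 -0.265  0.001]
-38.0 off [-0.021  0.001  0.118] turn [-0.002 -0.354  0.001]
-34.0 off [-0.031  0.001  0.148] turn [-0.001 -0.443  0.001]
-30.0 off [-0.043  0.001  0.177] turn [-0.001 -0.532  0.001]
-26.0 off [-0.056  0.001  0.206] turn [-0.001 -0.62   0.001]
-22.0 off [-0.072  0.001  0.233] turn [-0.001 -0.709  0.001]
-18.0 off [-0.09   0.001  0.259] turn [-0.001 -0.798  0.001]
```

```bash
python3 -m pendant '{"offset":[[-0.005,0.001,0.026],[-0.008,0.001,0.057],[-0.014,0.001,0.088],[-0.021,0.001,0.118],[-0.026,0.001,0.133],[-0.026,0.001,0.133]],"turn":[[0,-0.09,0],[0,-0.18,0],[0,-0.265,0],[0,-0.355,0],[0,-0.4,0],[0,-0.4,0]]}'
python3 - <<'E'
from h import *
F=[]
for i in range(4): manip.camera('side');o=manip.get_obs();F.append(o['ft_force'])
print(np.mean(F,0))
E
python3 s.py .0012 -32 -28 -24 -20 -18
```

```text
clock: 7.0
position: [0.567, 0.1226, 0.0013]
ee_rot: [-0.673, -0.217, 0.216, 0.674]
ft_force: [0.8, 0.9, 3.2]
grip_width: -0.002
[1.21521963 0.21395093 3.62058227]
t 7.2 p [0.567  0.1226 0.0013] F [1.07 0.38 4.07] T [ 0.04 -0.26 -0.04] w -0.001 q [ 0.32  0.54 -0.76  1.75  0.43  1.02  0.02]
zhead 125.66 tilt [ 0.001 -1.     0.001]
r 0.0902 ang -36.01
-32.0 off [-0.002  0.001  0.031] turn [-0.002 -0.088  0.002]
-28.0 off [-0.005  0.001  0.063] turn [-0.001 -0.177  0.002]
-24.0 off [-0.011  0.001  0.094] turn [-0.001 -0.266  0.002]
-20.0 off [-0.018  0.001  0.124] turn [-0.001 -0.355  0.002]
-18.0 off [-0.023  0.001  0.139] turn [-0.001 -0.399  0.002]
```

```bash
python3 - <<'E'
from h import *
p,d=manip.camera('side')
c=p[240:330,260:380,::-1];cv2.imwrite("pics/c3.png",cv2.resize(c,(720,540),interpolation=cv2.INTER_CUBIC))
E
```

```text
(no output)
```

View pics/c3.png

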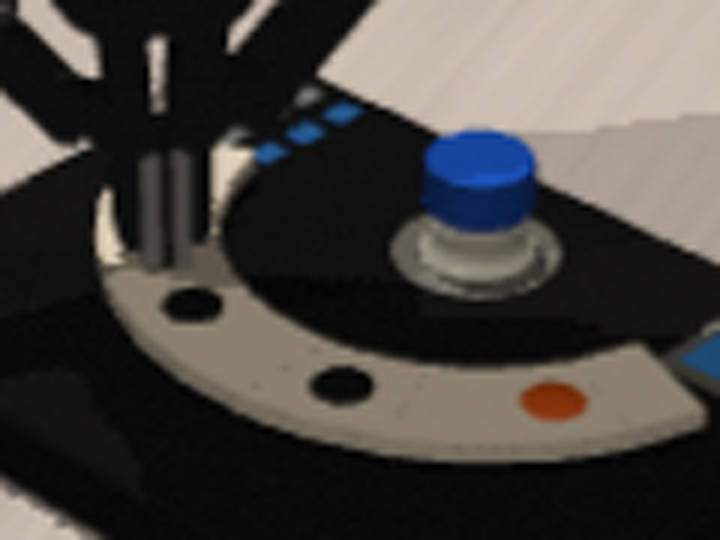

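The tips (crop 165,270) rest on the bare strip, centred across it, with a clear gap to mark 2 at (192,304). The jar and pad are undisturbed. Continuing to mark 2 and the next gap.

```bash
python3 -m pendant '{"offset":[[-0.002,0.001,0.031],[-0.005,0.001,0.063],[-0.011,0.001,0.094],[-0.018,0.001,0.124],[-0.023,0.001,0.139],[-0.023,0.001,0.139],[-0.023,0.001,0.139]],"turn":[[0,-0.09,0],[0,-0.18,0],[0,-0.265,0],[0,-0.355,0],[0,-0.4,0],[0,-0.4,0],[0,-0.4,0]]}'
python3 s.py .0012 -14 -10 -6 -2 0 4 8 12 16 18
```

```text
clock: 8.12
position: [0.5471, 0.1426, 0.0011]
ee_rot: [-0.631, -0.319, 0.318, 0.632]
ft_force: [2.6, 0.9, 5.2]
grip_width: 0.001
t 8.125 p [0.5471 0.1426 0.0011] F [2.62 0.86 5.15] T [-0.02 -0.42 -0.01] w 0.001 q [ 0.34  0.54 -0.84  1.79  0.46  1.02  0.26]
zhead 143.6 tilt [ 0.002 -1.     0.001]
r 0.0901 ang -18.05
-14.0 off [-0.002 -0.     0.032] turn [-0.001 -0.089  0.002]
-10.0 off [-0.005 -0.     0.063] turn [-0.001 -0.178  0.002]
-6.0 off [-0.01  -0.     0.094] turn [-0.001 -0.267  0.002]
-2.0 off [-0.018 -0.     0.124] turn [-0.001 -0.356  0.002]
0.0 off [-0.022 -0.     0.139] turn [-0.001 -0.4    0.002]
4.0 off [-0.033 -0.     0.169] turn [-0.001 -0.489  0.002]
8.0 off [-0.046 -0.     0.198] turn [-0.001 -0.578  0.002]
12.0 off [-0.061 -0.     0.225] turn [-0.    -0.667  0.002]
16.0 off [-0.077 -0.     0.252] turn [-0.    -0.756  0.002]
18.0 off [-0.086 -0.     0.265] turn [-0.    -0.8    0.002]
```

```bash
python3 -m pendant '{"offset":[[-0.002,0,0.032],[-0.005,0,0.063],[-0.01,0,0.094],[-0.018,0,0.124],[-0.022,0,0.139],[-0.022,0,0.139],[-0.033,0,0.169],[-0.046,0,0.198],[-0.061,0,0.225],[-0.077,0,0.252],[-0.086,0,0.265],[-0.086,0,0.265]],"turn":[[0,-0.09,0],[0,-0.18,0],[0,-0.265,0],[0,-0.355,0],[0,-0.4,0],[0,-0.4,0],[0,-0.49,0],[0,-0.58,0],[0,-0.665,0],[0,-0.755,0],[0,-0.8,0],[0,-0.8,0]]}'
python3 s.py .0012 22 26 30 34 36 40 44 48 52 54
```

```text
clock: 9.62
position: [0.4943, 0.1603, 0.0012]
ee_rot: [-0.502, -0.499, 0.497, 0.502]
ft_force: [1.9, 0.2, 4.4]
grip_width: -0.001
t 9.625 p [0.4943 0.1603 0.0012] F [1.92 0.21 4.4 ] T [ 0.12 -0.35  0.  ] w -0.001 q [ 0.45  0.52 -1.    1.9   0.51  1.01  0.78]
zhead 179.54 tilt [ 0.002 -1.    -0.   ]
r 0.0903 ang 17.97
22.0 off [-0.002  0.     0.032] turn [ 0.    -0.091  0.003]
26.0 off [-0.006  0.     0.063] turn [ 0.001 -0.18   0.003]
30.0 off [-0.011  0.     0.094] turn [ 0.001 -0.268  0.003]
34.0 off [-0.019  0.     0.124] turn [ 0.001 -0.357  0.003]
36.0 off [-0.023  0.     0.139] turn [ 0.001 -0.402  0.003]
40.0 off [-0.034  0.     0.169] turn [ 0.001 -0.491  0.003]
44.0 off [-0.047  0.     0.197] turn [ 0.001 -0.58   0.003]
48.0 off [-0.062  0.     0.225] turn [ 0.001 -0.668  0.003]
52.0 off [-0.079 -0.     0.252] turn [ 0.001 -0.757  0.003]
54.0 off [-0.088 -0.     0.265] turn [ 0.001 -0.802  0.003]
```

```bash
python3 -m pendant '{"offset":[[-0.002,0,0.032],[-0.006,0,0.063],[-0.011,0,0.094],[-0.019,0,0.124],[-0.023,0,0.139],[-0.023,0,0.139],[-0.034,0,0.169],[-0.047,0,0.198],[-0.062,0,0.225],[-0.079,0,0.252],[-0.088,0,0.265],[-0.088,0,0.265]],"turn":[[0,-0.09,0],[0,-0.18,0],[0,-0.27,0],[0,-0.355,0],[0,-0.4,0],[0,-0.4,0],[0,-0.49,0],[0,-0.58,0],[0,-0.67,0],[0,-0.755,0],[0,-0.8,0],[0,-0.8,0]]}'
python3 s.py .0012 54
python3 - <<'E'
from h import *
F=[]
for i in range(5): p,d=manip.camera('side');o=manip.get_obs();F.append(o['ft_force'])
print(np.mean(F,0),o['position'])
cv2.imwrite("pics/c4.png",cv2.resize(p[200:380,200:460,::-1],(780,540),interpolation=cv2.INTER_CUBIC))
E
```

```text
clock: 11.12
position: [0.4411, 0.1432, 0.0012]
ee_rot: [0.324, 0.629, -0.628, -0.324]
ft_force: [1.2, 0.9, 5.3]
grip_width: -0.002
t 11.125 p [0.4411 0.1432 0.0012] F [1.2  0.94 5.26] T [ 0.29 -0.27 -0.01] w -0.002 q [ 0.65  0.49 -1.2   2.03  0.55  0.99  1.36]
zhead -144.54 tilt [ 0.002 -1.    -0.001]
r 0.09 ang 54.06
54.0 off [ 0.  0. -0.] turn [ 0.002 -0.003  0.002]
[0.98199789 1.20214138 4.60962536] [0.4410981  0.14322371 0.00114739]
```

View pics/c4.png

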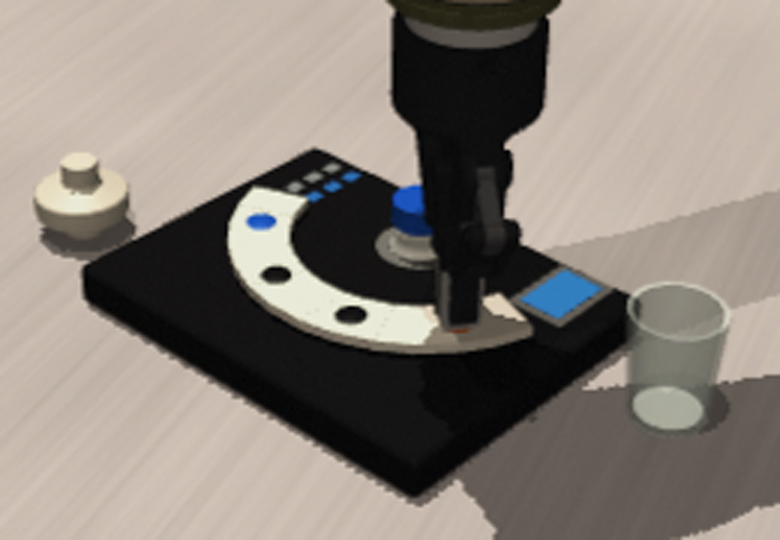

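The fingertips cover the orange mark (crop 458,325) with about 4.6 N. The blue mark has only sunk with the strip, and the jar, beaker and filter are standing. Handing in.

```bash
python3 -c "
from workcell import manip
print(manip.hand_in())"
```

```text
the job is handed in; nothing more can be done
None
```

I stroked the strip with the shut fingertips from the blue mark over the two black ones to the orange. The job was handed in at about 11.4 s with the fingertips still resting on orange; no verdict is reported.

**Last checks**
- **Position:** the tool was within about 0.2 mm of the planned spot on orange.
- **Force:** the upward force on the tool averaged 4.6 N, which is about 4.6 mm of strip travel and well short of the stop.
- **Surroundings:** the last picture shows the pad flat with no visible shift. The jar, beaker and filter are standing; I judged this by eye and did not measure it.

**What disagreed or stayed unchecked**
- **TCP height:** the reported height read about 34 mm lower than the fingertips in the side camera. I used the camera and the felt contact for height instead; sideways, the camera and the TCP reading agreed.
- **Bare strip:** I checked only the gap between marks 1 and 2, by a picture and a force of 3.6 N. I expected about 2.8 N there, so the force fell less than it should have once off the mark. I crossed the other two gaps at the same height without looking.

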